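# Index the inspection turntable and unload the brass valve body

### The arm

A 7-joint arm with a two-finger parallel gripper is mounted at the origin on the work surface. World frame = base frame: x ahead of the robot, y to its left, z up, the work surface at z = 0. Lengths are in m, angles in rad, forces in N, time in s.
With the tool pointing down it reaches from about 0.425 to 0.925 m from the base axis. Payload 6.8 kg.
Tool frame: the origin (TCP) lies on the front face of the gripper's body, between the roots of the fingers; the fingertips stand 73 mm ahead of it and the grasp point (between the pads) lies 54 mm ahead of it (bot.finger_overhang is the z of the fingertips in the tool frame, in m); z points along the fingers, y is the line along which they close (so a half turn about z gives the same grasp; the last joint's range is limited). The gripper opens to 85 mm and grips with 20 to 120 N. Pads are 22 mm wide; open, the fingers measure 114 mm over their backs; the gripper's body (76 mm by 85 mm) begins 54 mm behind the grasp point. The pads swing forward as they close: fully open they stand 13 mm farther back than shut.
Start: joints at [-1.396, 0.477, 0.022, 1.555, -0.011, 1.109, -0.083], TCP at [0.188, 0.648, 0.304] pointing down, gripper open.
Joint ranges: [-2.96, 2.96], [-0.34, 2.1], [-1.41, 1.46], [0.24, 2.44], [-1.37, 4.51], [0.17, 1.92], [-2.96, 2.96]. Speed limits (rad/s): [2.39, 2.39, 3.14, 3.14, 3.14, 3.14, 3.14].

### API

Orientations are given as a unit quaternion [w, x, y, z].
In Python, from station import bot gives the robot as it stands.
- The arm moves only by the tool servo_tool, never from a script. Its argument "motion" is one flat list of numbers, 7 for each row, row after row: the shift along the tool's x, y, z as a fraction of full scale, then the turn, a rotation vector about the tool's x, y, z as a fraction of full scale, then the closure, from 0 (fully open) to 1 (shut). In form: [tx, ty, tz, ax, ay, az, gripper, tx, ty, tz, ax, ay, az, gripper, ...]. A call has 1 to 5 rows; each row shifts and turns the commanded pose from where the row before left it, along the tool's axes as they then stand; what a row does not reach is not made up. Full scale, the value 1, is 0.02 m for a shift and 0.15 rad for a turn. A row lasts 1/8 s, in which the tool goes at most 62.5 mm and 10.7 degrees, less where a joint would pass 70% of its speed; a pose out of reach is approached as far as the arm can. A call with a number of a shift or a turn outside -1 to 1 is refused whole. A call with a gripper value outside its range is refused whole. The fingers move at their own pace and stop on an object; "grip_force" is the grip in N (left out, the last holds). Time passes only in rows, so rows that do not move let the fingers close. It gives the time, the measured TCP pose, the force, the opening and the grip force at its end, in the units of the state.
- bot.get_obs(): the state, without advancing time (a new reading comes with each control period).
- bot.read_camera(name): name is "side" or "top" or "wrist"; returns the picture (384x512x3 uint8, red, green, blue); there is no depth.
- bot.get_calibration(name): a dict with "mtx" (3x3 intrinsics, pixels), "rvec" (rotation vector, rad) and "tvec" (3), from world to camera coordinates, as OpenCV has them. Camera axes: x right, y down, z forward; pixel columns grow to the right and rows downward; lengths in m; the calibration is good to about 2 mm. A picture is of the moment at which its call begins: read the wrist's pose just before it. get_calibration takes no time and is no camera call; for the wrist camera it gives the pose at the moment of the call.
- bot.hand_in(): hands the job in; it is judged then, once.
Trained networks look in the newest picture that a camera, given by its name, has taken for a name from the list of things; names that differ only in an ending like _2 or _b are one class to them, and where a whole thing is asked for, a point or a joint stands for the part that bears it (a point fixed in the world has none). Each returns a list of dicts, best first, with "p" (0 to 1); they miss things now and then, are a little off and sometimes report something else, mostly with a low value. They report only what shows in the picture. A call takes as long as a camera call. They do not tell look-alikes from the thing itself.
- bot.boxes_of(camera, name): "uv" ([column, row] in pixels, amid what is visible of it).
The state is a dict: "t": time; "q": joint angles; "joint_vel": joint speeds; "joint_torque": joint torques, N m; "eef_pos": TCP position; "tool_rot": TCP orientation; "contact_force": force on the tool from outside, world axes, zero at the start; "torque": the same for the moment, N m; "gripper_width": opening from 0.0 (shut) to 1.0 (fully open); "grasp_force": force on a finger pad.
Only numpy, scipy, OpenCV 4.12 (cv2) and the standard library are available. Lean on these libraries where they do the work, as an engineer would, in place of code of your own. Each camera call takes 0.05 s, during which the arm holds its last target. There are 200 camera calls.

### The job

Swing the indexing turntable, which has an upright black handle, a quarter turn anticlockwise (seen from above), no further, so that it clicks into its next detent with the brass valve body still in its cradle and clear of the inspection camera. Then lift the valve body out and set it down gently, lying flat, in the empty grey tray, leaving the table in that detent and the jar and the screwdriver undisturbed.

Things in the scene. Friction and masses are not known exactly. Their poses are not given: they have to be found in the camera images.
- turntable (a joint): Turntable angle, rad: 0 at the start, seated in a detent; grows anticlockwise from above; next detent at 1.571. A spring roller pulls it in from about 0.07 rad either side; entering or leaving a detent takes 5 to 9 N at the handle. Between detents it turns with about 1 N of friction and stays where left. Nothing else stops it beyond the detent.
- axis (a point): Centre of the aluminium turntable disc (280 mm diameter), on its axis at the disc's top face, 80 mm above the bench. Fixed, does not turn. z up; -x points to the station's front, to the robot within 0.3 rad. At the start the brass part is on the +y side and the handle on the -x side; after the quarter turn the part is at -x and the handle at -y.
- camera (a point): Underside of the fixed black inspection camera, 205 mm above the bench, over the place where the brass part starts. The camera is 40 mm wide; a boom 315 mm above the bench carries it from a column that stands, in the frame of point axis, at x 165 mm, y 125 mm.
- handle (a point): Middle of the top of the table's upright black handle: a round post 24 mm in diameter and 68 mm high on the disc, 112 mm from the axis, with free space round it (a flat 34 mm washer, 6 mm high, at its foot). This point is 148 mm above the bench.
- cradle (a point): Seat of the valve body's middle in its grey cradle, turning with the table: 45 mm above the disc, 90 mm from the axis; x along the part, z up. The part lies on a block 24 mm high, 36 mm wide. Posts 50 mm high flank its round ends, 34 to 50 mm from the middle along x; the square middle is free on both y sides. The opposite cradle is empty.
- valve_mid (a point): Middle of the loose brass valve body. It is a square block 50 mm long (x), 42 mm by 42 mm (y, z), with round threaded ends 28 mm in diameter making it 114 mm long along x. 0.4 to 0.65 kg. It lies level along the cradle, free to lift straight up; grip the square block across y.
- valve: The same valve body; this origin is the centre of its underside, 21 mm below its middle.
- tray_in (a point): Centre of the inner floor of the empty grey tray, 6 mm above the bench. Outside 260 mm (x) by 190 mm (y) by 50 mm high, walls 6 mm, open top, fixed. It stands left or right of the turntable, the full tray on the other side.
- full_tray: Bystander: tray of the same size, fixed, full of small brass bushings up to 36 mm above the bench; origin at the centre of its underside.
- jar: Bystander: loose white plastic jar, 64 mm diameter, 85 mm high; origin at the centre of its underside.
- driver: Bystander: loose screwdriver, 190 mm long, lying on the bench; x towards its tip.
There are look-alikes about, which are no part of the job. What is shaped like the valve but blue or red is not meant.

How it is judged:
On the way:
1. the table rests in the next detent, a quarter turn on (within 0.06 rad), with the valve body still lying in its cradle (within 12 mm) (value of joint turntable between 1.5108 and 1.6308 rad and velocity of joint turntable between -0.1 and 0.1 rad/s and distance between valve_mid and cradle below 0.012 m), for 0.3 s.
At the end, for the whole second after the job is handed in: The turntable rests in the detent a quarter turn anticlockwise from its start (1.571 within 0.06 rad); the valve body lies flat on the floor of the empty tray (its middle 15 to 27 mm above the inner floor, its long axis level within 0.09 rad), at rest (value of joint turntable between 1.5108 and 1.6308 rad and velocity of joint turntable between -0.05 and 0.05 rad/s and x of valve_mid in the frame of tray_in between -0.124 and 0.124 m and y of valve_mid in the frame of tray_in between -0.089 and 0.089 m and z of valve_mid in the frame of tray_in between 0.015 and 0.027 m and angle between valve_mid's own x axis and vertical between 1.48 and 1.66 rad and linear speed of valve below 0.02 m/s); the robot touches nothing.
It fails at once if the table is swung well past the detent (more than 0.35 rad) or clockwise (more than 0.35 rad) (value of joint turntable above 1.9208 rad or value of joint turntable below -0.35 rad).
It fails at once if the valve body is dropped into the tray (faster than 0.6 m/s inside it) (linear speed of valve above 0.6 m/s and horizontal distance between valve_mid and tray_in below 0.1 m and z of valve_mid in the frame of tray_in below 0.045 m).
It fails at once if the jar or the screwdriver is disturbed (moved more than 25 mm) (distance of any of jar, driver from where it was at the start of the episode above 0.025 m).
It fails at once if the valve body is put in or on the full tray (contact force between valve and full_tray above 0.5 N).
It also fails if it takes over 64 s, if anything falls off the work surface, if the arm or the gripper's body presses on something with over 40 N, if the wrist force passes 120 N, or if a joint passes its speed limit or range.

## Working session

There is one attempt and no reset: what is moved stays moved. The work goes in short steps, Python scripts to look and compute and a tool call to move; the robot and the scene stay as the last step left them, time stands still between calls to the robot, and variables do not carry over. Pictures are saved under pics/ and viewed, at most 10 in all, crops included, and the job is handed in when it is done.

Besides the shell and the picture viewer there is one more tool, called after "Call:" as a command line: name --argument value ..., lists and objects as JSON in quotes. servo_tool: Moves the arm, as the interface text tells. Shift numbers are shares of 0.02 m and turn numbers shares of 0.15 rad, none past 1 either way. Its arguments: {"type":"object","properties":{"motion":{"type":"array","items":{"type":"number","minimum":-1,"maximum":1}},"grip_force":{"type":"number"}},"required":["motion"]}

```bash
ls; mkdir -p pics; cat > h.py <<'E'
import numpy as np, cv2
from station import bot
def cal(n):
    c=bot.get_calibration(n); return np.array(c["mtx"],float),cv2.Rodrigues(np.array(c["rvec"],float))[0],np.array(c["tvec"],float).ravel()
def ray(n,uv,z):
    K,R,t=cal(n); d=R.T@np.linalg.solve(K,[uv[0],uv[1],1]); o=-R.T@t
    return o+d*(z-o[2])/d[2]
def proj(n,p):
    K,R,t=cal(n); q=K@(R@np.asarray(p,float)+t); return q[:2]/q[2]
def snap(n,f,crop=None,s=1):
    im=bot.read_camera(n)
    if crop: im=im[crop[1]:crop[3],crop[0]:crop[2]]
    im=cv2.resize(im,None,fx=s,fy=s); cv2.imwrite('pics/'+f,im[...,::-1])
E
python3 - <<'E'
from h import *
a=bot.read_camera("top");b=bot.read_camera("side")
cv2.imwrite('pics/top.png',a[...,::-1]);cv2.imwrite('pics/side.png',b[...,::-1])
Z=dict(turntable=.08,handle=.148,valve=.125,cradle=.1,tray_in=.03,full_tray=.03,jar=.04,driver=.01,camera=.25)
for c in("top","side"):
  for n in Z:
    for d in bot.boxes_of(c,n)[:4]:print(c,n,np.round(d["uv"]),round(d["p"],2),ray(c,d["uv"],Z[n]).round(3))
o=bot.get_obs();print(o)
E
```

```text
pics
top turntable [289. 170.] 0.73 [ 0.566 -0.013  0.08 ]
top turntable [281. 161.] 0.59 [0.596 0.011 0.08 ]
top handle [288. 168.] 0.88 [ 0.557 -0.004  0.148]
top valve [151. 138.] 0.97 [0.665 0.42  0.125]
top valve [112. 231.] 0.94 [0.373 0.529 0.125]
top valve [108. 184.] 0.93 [0.518 0.548 0.125]
top valve [186. 285.] 0.82 [0.211 0.303 0.125]
top cradle [291. 168.] 0.77 [ 0.568 -0.017  0.1  ]
top tray_in [396. 215.] 0.87 [ 0.424 -0.361  0.03 ]
top full_tray [172. 211.] 0.93 [0.447 0.364 0.03 ]
top jar [382. 131.] 0.65 [ 0.706 -0.329  0.04 ]
top driver [187. 121.] 0.55 [0.757 0.325 0.01 ]
top camera [281. 162.] 0.58 [0.55  0.023 0.25 ]
side turntable [309. 214.] 0.78 [ 0.566 -0.018  0.08 ]
side handle [308. 215.] 0.97 [ 0.506 -0.097  0.148]
side valve [200. 164.] 0.7 [0.337 0.411 0.125]
side valve [293. 190.] 0.64 [0.557 0.08  0.125]
side valve [231. 157.] 0.63 [0.463 0.397 0.125]
side valve [272. 160.] 0.61 [0.597 0.296 0.125]
side cradle [310. 217.] 0.78 [ 0.544 -0.056  0.1  ]
side tray_in [293. 188.] 0.61 [0.641 0.212 0.03 ]
side tray_in [336. 308.] 0.58 [ 0.426 -0.371  0.03 ]

[... 302 characters left out ...]
9,  0.0224267 ,  1.55540766, -0.01150918,
        1.10928682, -0.08309125]), 'joint_vel': array([ 1.50744709e-03, -6.50415382e-05, -1.42967103e-03,  7.70756647e-04,
       -3.56359397e-04, -9.59937288e-04,  6.69396321e-04]), 'joint_torque': array([ 3.53255582e-04, -5.96331310e+01,  1.60675742e+00, -2.81538194e+01,
        1.24372958e-02,  1.74830293e-03,  1.50153375e-05]), 'eef_pos': array([0.18836292, 0.64820142, 0.30390586]), 'tool_rot': array([-3.89538644e-06,  1.40945503e-01,  9.90017356e-01,  1.43061762e-05]), 'contact_force': array([-0.37056409, -0.32060748, -0.77357627]), 'torque': array([-0.03053737, -0.00588829, -0.05576941]), 'grasp_force': 0.0, 'gripper_width': 1.0007199507986386}
```

```bash
python3 -c "
import cv2
a=cv2.imread('pics/top.png');b=cv2.imread('pics/side.png')
cv2.imwrite('pics/top2.png',cv2.resize(a[90:300,80:460],None,fx=2.1,fy=2.1,interpolation=2))
cv2.imwrite('pics/side2.png',cv2.resize(b[110:350,170:430],None,fx=2.4,fy=2.4,interpolation=2))"
```

```text
(no output)
```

View pics/top2.png

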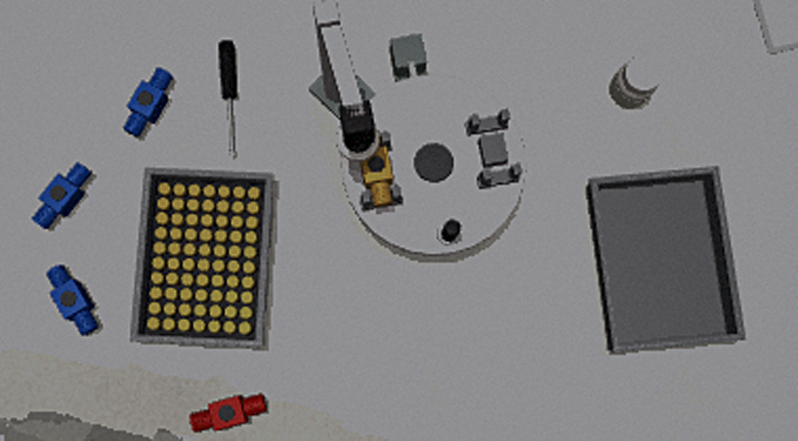

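View pics/side2.png

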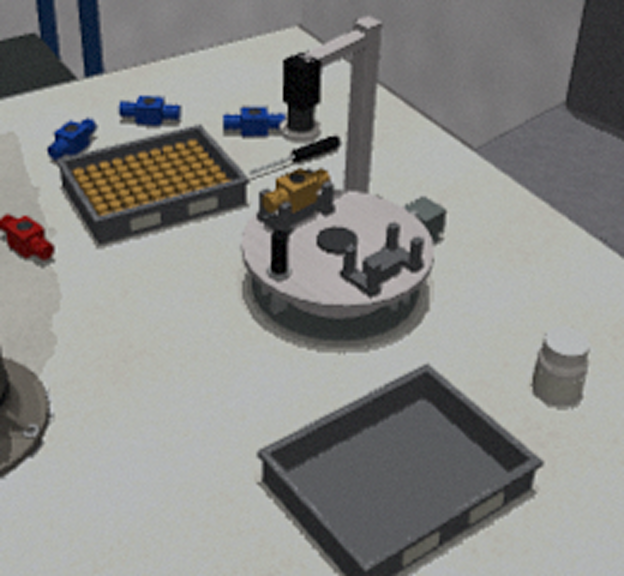

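The only brass valve is on the table, at top2 (378,165) under the camera. The three blue ones (148,100), (62,195), (72,300) and the red one (228,412) are look-alikes. The empty tray is on the right, centred near (665,262), the handle is at (452,228) and the jar at (633,85). Next I'll work out the positions.

```bash
python3 - <<'E'
from h import *
T=lambda x,y:(80+x/2.1,90+y/2.1); S=lambda x,y:(170+x/2.4,110+y/2.4)
P=lambda n,c,uv,z:print(n,ray(c,uv,z).round(3))
P('hub t','top',T(434,162),.083);P('hub s','side',S(337,240),.083)
P('hand t','top',T(453,226),.148);P('hand s','side',S(280,234),.148)
P('valve t','top',T(377,163),.146);P('valve s','side',S(297,178),.146)
P('cradle t','top',T(495,149),.104)
for n,a in (('tl',(588,180)),('tr',(718,168)),('br',(745,338)),('bl',(608,352))):P('tray '+n,'top',T(*a),.05)
for n,a in (('l',(262,458)),('t',(427,368)),('r',(541,462))):P('tray '+n,'side',S(*a),.05)
P('jar','top',T(645,78),.085);P('jar','side',S(568,343),.085)
# disc ellipse fit top
im=cv2.imread('pics/top.png');print(proj('top',[.575,-.013,.08]))
E
```

```text
hub t [ 0.576 -0.006  0.083]
hub s [ 0.578 -0.006  0.083]
hand t [ 0.466 -0.026  0.148]
hand s [ 0.467 -0.028  0.148]
valve t [0.56  0.082 0.146]
valve s [0.562 0.082 0.146]
cradle t [ 0.59  -0.096  0.104]
tray tl [ 0.552 -0.246  0.05 ]
tray tr [ 0.569 -0.447  0.05 ]
tray br [ 0.307 -0.469  0.05 ]
tray bl [ 0.288 -0.263  0.05 ]
tray l [ 0.291 -0.284  0.05 ]
tray t [ 0.552 -0.257  0.05 ]
tray r [ 0.572 -0.447  0.05 ]
jar [ 0.703 -0.332  0.085]
jar [ 0.711 -0.336  0.085]
[288.81842998 167.49280399]
```

```bash
cat >> h.py <<'E'
from scipy.spatial.transform import Rotation as Ro
def pose():
    o=bot.get_obs(); w=o["tool_rot"]; R=Ro.from_quat([w[1],w[2],w[3],w[0]]).as_matrix(); return o,o["eef_pos"].copy(),R
def plan(wps,g):
    """wps: (x,y,z,yaw of tool y). Prints the rows in the servo's units."""
    o,p,R=pose(); rows=[]
    for x,y,z,yaw in wps:
        Y=np.array([np.cos(yaw),np.sin(yaw),0]);Z=np.array([0,0,-1.]);T=np.c_[np.cross(Y,Z),Y,Z]
        rv=R.T@T; rv=Ro.from_matrix(rv).as_rotvec()
        n=int(np.ceil(max(np.linalg.norm(np.array([x,y,z])-p)/.0195,np.linalg.norm(rv)/.148)))
        for i in range(n):
            d=R.T@((np.array([x,y,z])-p)/(n-i))/.02; r=Ro.from_matrix(R.T@T).as_rotvec()/(n-i)/.15
            d=d.round(2);r=r.round(2); rows.append([*d,*r,g]); p=p+R@d*.02; R=R@Ro.from_rotvec(r*.15).as_matrix()
    for i in range(0,len(rows),5): print('['+', '.join(f'{v+0:g}' for r in rows[i:i+5] for v in r)+']')
def st():
    o,p,R=pose(); print('t',round(o['t'],2),'p',p.round(4),'yaw',round(float(np.arctan2(R[1,1],R[0,1])),3),'tilt',R[:,2].round(3),'q',o['q'].round(2),'F',o['contact_force'].round(1),'w',round(o['gripper_width'],2),round(o['grasp_force'],1))
E
python3 - <<'E'
from h import *
plan([(.35,.37,.304,.5),(.42,.10,.29,-.5)],0)
E
```

```text
[-0.68, -0.65, 0, 0, 0, 0.31, 0, -0.71, -0.62, 0, 0, 0, 0.31, 0, -0.74, -0.59, 0, 0, 0, 0.31, 0, -0.77, -0.55, 0, 0, 0, 0.31, 0, -0.79, -0.52, 0, 0, 0, 0.31, 0]
[-0.82, -0.48, 0, 0, 0, 0.31, 0, -0.84, -0.44, 0, 0, 0, 0.31, 0, -0.86, -0.4, 0, 0, 0, 0.31, 0, -0.88, -0.36, 0, 0, 0, 0.31, 0, -0.89, -0.32, 0, 0, 0, 0.31, 0]
[-0.91, -0.27, 0, 0, 0, 0.31, 0, -0.92, -0.23, 0, 0, 0, 0.31, 0, -0.93, -0.19, 0, 0, 0, 0.31, 0, -0.93, -0.15, 0, 0, 0, 0.31, 0, -0.94, -0.1, 0, 0, 0, 0.3, 0]
[-0.94, -0.06, 0, 0, 0, 0.31, 0, -0.95, -0.02, -0.01, 0, 0, 0.3, 0, -0.9, -0.23, 0.05, 0, 0, 0.44, 0, -0.91, -0.17, 0.05, 0, 0, 0.44, 0, -0.92, -0.11, 0.05, 0, 0, 0.45, 0]
[-0.93, -0.04, 0.05, 0, 0, 0.44, 0, -0.93, 0.02, 0.05, 0, 0, 0.45, 0, -0.93, 0.08, 0.05, 0, 0, 0.44, 0, -0.92, 0.14, 0.04, 0, 0, 0.45, 0, -0.91, 0.2, 0.05, 0, 0, 0.44, 0]
[-0.89, 0.26, 0.04, 0, 0, 0.45, 0, -0.87, 0.32, 0.05, 0, 0, 0.44, 0, -0.85, 0.38, 0.04, 0, 0, 0.45, 0, -0.82, 0.44, 0.05, 0, 0, 0.44, 0, -0.79, 0.49, 0.04, 0, 0, 0.45, 0]
[-0.76, 0.54, 0.05, 0, 0, 0.44, 0, -0.72, 0.59, 0.04, 0, 0, 0.45, 0]
```

Call:
servo_tool --motion '[-0.7,-0.65,0,0,0,0.3,0,-0.7,-0.6,0,0,0,0.3,0,-0.75,-0.6,0,0,0,0.3,0,-0.75,-0.55,0,0,0,0.3,0,-0.8,-0.5,0,0,0,0.3,0]'

```text
t: 1.62
eef_pos: [0.237, 0.5658, 0.3041]
tool_rot: [-0.0, 0.253, 0.968, 0.0]
contact_force: [0.2, 0.1, 0.4]
gripper_width: 1.001
grasp_force: 0.0
```

Call:
servo_tool --motion '[-0.8,-0.5,0,0,0,0.3,0,-0.85,-0.45,0,0,0,0.3,0,-0.85,-0.4,0,0,0,0.3,0,-0.9,-0.35,0,0,0,0.3,0,-0.9,-0.3,0,0,0,0.3,0]'

```text
t: 2.25
eef_pos: [0.2857, 0.4842, 0.3039]
tool_rot: [0.0, 0.36, 0.933, 0.0]
contact_force: [0.7, 0.6, -0.2]
gripper_width: 1.001
grasp_force: 0.0
```

```bash
python3 -c "
from h import *
st(); plan([(.35,.37,.304,.5),(.42,.10,.29,-.5),(.4665,-.027,.26,-1.383)],0)"
```

```text
t 2.25 p [0.2857 0.4842 0.3039] yaw 0.835 tilt [ 0.  0. -1.] q [-1.27  0.29  0.15  1.84 -0.05  1.02 -0.27] F [ 0.7  0.6 -0.2] w 1.0 0.0
[-0.89, -0.3, 0, 0, 0, 0.32, 0, -0.9, -0.25, 0, 0, 0, 0.32, 0, -0.91, -0.21, 0, 0, 0, 0.32, 0, -0.92, -0.17, 0, 0, 0, 0.32, 0, -0.93, -0.12, 0, 0, 0, 0.32, 0]
[-0.93, -0.07, 0, 0, 0, 0.32, 0, -0.94, -0.03, 0, 0, 0, 0.31, 0, -0.9, -0.23, 0.05, 0, 0, 0.44, 0, -0.91, -0.17, 0.05, 0, 0, 0.44, 0, -0.92, -0.11, 0.05, 0, 0, 0.45, 0]
[-0.93, -0.04, 0.05, 0, 0, 0.44, 0, -0.93, 0.02, 0.05, 0, 0, 0.45, 0, -0.93, 0.08, 0.04, 0, 0, 0.44, 0, -0.92, 0.14, 0.05, 0, 0, 0.45, 0, -0.91, 0.2, 0.04, 0, 0, 0.44, 0]
[-0.89, 0.26, 0.05, 0, 0, 0.45, 0, -0.87, 0.32, 0.04, 0, 0, 0.44, 0, -0.85, 0.38, 0.05, 0, 0, 0.45, 0, -0.82, 0.44, 0.04, 0, 0, 0.44, 0, -0.79, 0.49, 0.05, 0, 0, 0.45, 0]
[-0.76, 0.54, 0.04, 0, 0, 0.44, 0, -0.72, 0.59, 0.05, 0, 0, 0.45, 0, -0.56, 0.64, 0.19, 0, 0, 0.74, 0, -0.48, 0.69, 0.19, 0, 0, 0.74, 0, -0.4, 0.74, 0.19, 0, 0, 0.73, 0]
[-0.32, 0.78, 0.19, 0, 0, 0.74, 0, -0.23, 0.81, 0.18, 0, 0, 0.73, 0, -0.14, 0.84, 0.19, 0, 0, 0.74, 0, -0.05, 0.85, 0.18, 0, 0, 0.73, 0, 0.04, 0.84, 0.19, 0, 0, 0.74, 0]
```

Call:
servo_tool --motion '[-0.9,-0.3,0,0,0,0.3,0,-0.9,-0.25,0,0,0,0.3,0,-0.9,-0.2,0,0,0,0.3,0,-0.9,-0.15,0,0,0,0.3,0,-0.9,-0.1,0,0,0,0.3,0]'

```text
t: 2.88
eef_pos: [0.3323, 0.4045, 0.3039]
tool_rot: [0.0, 0.462, 0.887, 0.0]
contact_force: [-0.6, 0.2, -0.2]
gripper_width: 1.001
grasp_force: 0.0
```

Call:
servo_tool --motion '[-0.95,-0.1,0,0,0,0.3,0,-0.95,-0.05,0,0,0,0.3,0,-0.9,-0.25,0.05,0,0,0.45,0,-0.9,-0.15,0.05,0,0,0.45,0,-0.9,-0.1,0.05,0,0,0.45,0]'

```text
t: 3.5
eef_pos: [0.3656, 0.3182, 0.3009]
tool_rot: [-0.0, 0.587, 0.81, 0.0]
contact_force: [0.0, -0.7, 0.3]
gripper_width: 1.002
grasp_force: 0.0
```

Call:
servo_tool --motion '[-0.95,-0.05,0.05,0,0,0.45,0,-0.95,0,0.05,0,0,0.45,0,-0.9,0.1,0.05,0,0,0.45,0,-0.9,0.15,0.05,0,0,0.45,0,-0.9,0.2,0.05,0,0,0.45,0]'

```text
t: 4.12
eef_pos: [0.3907, 0.2289, 0.2959]
tool_rot: [-0.0, 0.715, 0.699, 0.0]
contact_force: [-1.4, 0.6, -0.2]
gripper_width: 1.0
grasp_force: 0.0
```

Call:
servo_tool --motion '[-0.9,0.25,0.05,0,0,0.45,0,-0.85,0.3,0.05,0,0,0.45,0,-0.85,0.4,0.05,0,0,0.45,0,-0.8,0.45,0.05,0,0,0.45,0,-0.8,0.5,0.05,0,0,0.45,0]'

```text
t: 4.75
eef_pos: [0.4156, 0.1395, 0.2909]
tool_rot: [0.0, 0.822, 0.57, 0.0]
contact_force: [0.3, -1.4, 0.2]
gripper_width: 1.0
grasp_force: 0.0
```

```bash
python3 -c "
from h import *
st(); plan([(.42,.10,.28,-.5),(.4665,-.027,.24,-1.383)],0)"
```

```text
t 4.75 p [0.4156 0.1395 0.2909] yaw -0.359 tilt [ 0.  0. -1.] q [-0.95  0.09  0.52  2.13 -0.06  0.93 -0.76] F [ 0.3 -1.4  0.2] w 1.0 0.0
[-0.59, 0.3, 0.18, 0, 0, 0.31, 0, -0.58, 0.33, 0.18, 0, 0, 0.32, 0, -0.56, 0.35, 0.18, 0, 0, 0.31, 0, -0.56, 0.64, 0.25, 0, 0, 0.74, 0, -0.48, 0.69, 0.25, 0, 0, 0.74, 0]
[-0.4, 0.74, 0.25, 0, 0, 0.73, 0, -0.32, 0.78, 0.25, 0, 0, 0.74, 0, -0.23, 0.81, 0.25, 0, 0, 0.73, 0, -0.14, 0.84, 0.25, 0, 0, 0.74, 0, -0.05, 0.84, 0.25, 0, 0, 0.73, 0]
[0.04, 0.85, 0.25, 0, 0, 0.74, 0]
```

Call:
servo_tool --motion '[-0.6,0.3,0.2,0,0,0.3,0,-0.6,0.35,0.2,0,0,0.3,0,-0.55,0.35,0.2,0,0,0.3,0,-0.55,0.65,0.25,0,0,0.75,0,-0.5,0.7,0.25,0,0,0.75,0]'

```text
t: 5.38
eef_pos: [0.4323, 0.0679, 0.2686]
tool_rot: [-0.0, 0.911, 0.413, -0.0]
contact_force: [-0.2, -0.4, 0.4]
gripper_width: 1.003
grasp_force: 0.0
```

Call:
servo_tool --motion '[-0.4,0.75,0.25,0,0,0.75,0,-0.3,0.8,0.25,0,0,0.75,0,-0.25,0.8,0.25,0,0,0.75,0,-0.15,0.85,0.25,0,0,0.75,0,-0.05,0.85,0.25,0,0,0.75,0]'

```text
t: 6.0
eef_pos: [0.4619, -0.012, 0.2436]
tool_rot: [0.0, 0.99, 0.144, -0.0]
contact_force: [0.2, -0.8, -0.1]
gripper_width: 0.998
grasp_force: 0.0
```

Call:
servo_tool --motion '[0.05,0.85,0.25,0,0,0.7,0,0,0,0,0,0,0,0]'

```text
t: 6.25
eef_pos: [0.4676, -0.0283, 0.2385]
tool_rot: [0.001, 0.996, 0.093, -0.0]
contact_force: [0.3, 0.1, 0.3]
gripper_width: 1.004
grasp_force: 0.0
```

```bash
python3 -c "
from h import *
st(); snap('wrist','w1.png'); 
for n in ('handle','valve','turntable'):
  for d in bot.boxes_of('wrist',n)[:2]: print(n,d, ray('wrist',d['uv'],.148 if n!='turntable' else .08).round(3))
print('expected handle',proj('wrist',[.4665,-.027,.148]), 'hub',proj('wrist',[.577,-.006,.083]),proj('wrist',[.4665,-.027,.086]))
plan([(.4665,-.027,.168,-1.383)],0)"
```

```text
t 6.25 p [ 0.4676 -0.0283  0.2385] yaw -1.384 tilt [-0.001 -0.001 -1.   ] q [-0.72  0.27  0.77  2.14 -0.26  0.82 -1.18] F [0.3 0.1 0.3] w 1.0 0.0
valve {'uv': [98.5, 54.5], 'p': 0.71} [0.549 0.075 0.148]
valve {'uv': [2.3, 313.0], 'p': 0.62} [0.367 0.136 0.148]
turntable {'uv': [266.4, 101.2], 'p': 0.77} [ 0.546 -0.022  0.08 ]
expected handle [254.33757644 225.77785321] hub [254.67644182  54.84707565] [254.23368672 197.2422733 ]
[-0.01, 0, 0.89, 0, 0, 0.01, 0, -0.02, 0.01, 0.89, 0, 0, 0, 0, -0.01, 0, 0.88, 0, 0, 0.01, 0, -0.02, 0.01, 0.89, 0, 0, 0, 0]
```

View pics/w1.png

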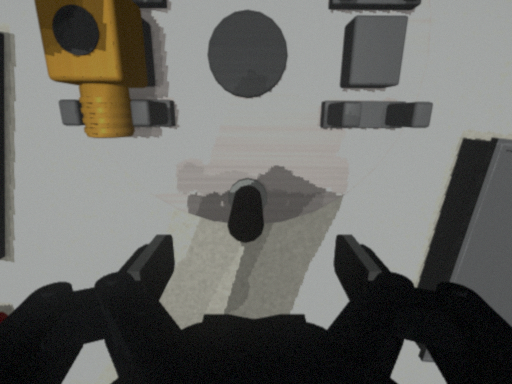

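The handle top is at (246,226), with the hub at (248,53) and the brass valve at (95,40). Both sit about 7 px left of the prediction, so I'll refine the estimate.

```bash
python3 -c "
from h import *
print(ray('wrist',(246,226),.148),ray('wrist',(248,54),.083),ray('wrist',(246,197),.086))
print(ray('wrist',(77,29),.150))"
```

```text
[ 0.46533164 -0.02175928  0.148     ] [ 0.57661512 -0.00090391  0.083     ] [ 0.46536811 -0.01997496  0.086     ]
[0.55889243 0.08539504 0.15      ]
```

```bash
python3 -c "
from h import *
plan([(.4657,-.0222,.23,-1.383),(.4657,-.0222,.168,-1.383)],0)"
```

```text
[-0.05, -0.23, 0.45, 0, 0, 0.02, 0, 0, 0, 0.77, 0, 0, 0, 0, 0, 0, 0.78, 0, 0, 0, 0, 0, 0, 0.77, 0, 0, 0, 0, 0, 0, 0.78, 0, 0, 0, 0]
```

Call:
servo_tool --motion '[-0.05,-0.25,0.45,0,0,0,0,0,0,0.75,0,0,0,0,0,0,0.8,0,0,0,0,0,0,0.75,0,0,0,0,0,0,0.8,0,0,0,0]'

```text
t: 7.08
eef_pos: [0.4656, -0.0226, 0.1666]
tool_rot: [0.0, 0.996, 0.094, -0.0]
contact_force: [1.2, -0.3, 0.2]
gripper_width: 1.0
grasp_force: 0.0
```

Call:
servo_tool --motion '[0,0,0,0,0,0,0.5,0,0,0,0,0,0,0.5,0,0,0,0,0,0,0.6,0,0,0,0,0,0,0.6]' --grip_force 25

```text
t: 7.58
eef_pos: [0.466, -0.0224, 0.1683]
tool_rot: [-0.0, 0.996, 0.094, 0.0]
contact_force: [-0.4, -0.5, 0.3]
gripper_width: 0.402
grasp_force: 0.0
```

```bash
python3 -c "
from h import *
st(); snap('wrist','w2.png')"
```

```text
t 7.58 p [ 0.466  -0.0224  0.1683] yaw -1.382 tilt [ 0.001  0.    -1.   ] q [-0.63  0.4   0.67  2.19 -0.4   0.67 -1.06] F [-0.4 -0.5  0.3] w 0.4 0.0
```

View pics/w2.png

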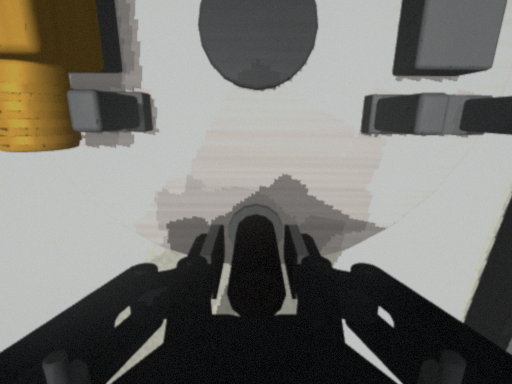

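The post at (257,260) is centred between the fingers at 218 and 296, so I'll close on it.

Call:
servo_tool --motion '[0,0,0,0,0,0,1,0,0,0,0,0,0,1,0,0,0,0,0,0,1,0,0,0,0,0,0,1]' --grip_force 30

```text
t: 8.12
eef_pos: [0.4661, -0.0231, 0.1683]
tool_rot: [0.0, 0.996, 0.094, 0.0]
contact_force: [-1.1, -3.1, 6.0]
gripper_width: 0.271
grasp_force: 29.7
```

```bash
python3 -c "
from h import *
st()
a=np.array([.5765,-.0015]);o,p,R=pose();print('rad',np.linalg.norm(p[:2]-a))
r=p[:2]-a;th=np.arctan2(r[1],r[0]);rr=.112;w=[]
print(th+np.pi)
for k in range(1,13):
  f=th+k*1.571/12;w.append((a[0]+rr*np.cos(f),a[1]+rr*np.sin(f),.168,-1.383+k*1.571/12))
plan(w,1);print(w[-1])"
```

```text
t 8.12 p [ 0.4661 -0.0231  0.1683] yaw -1.382 tilt [ 0.001 -0.    -1.   ] q [-0.63  0.4   0.67  2.19 -0.4   0.67 -1.06] F [-1.1 -3.1  6. ] w 0.27 29.7
rad 0.1125251289706798
0.1929929609556038
[0.08, 0.73, 0.01, 0, 0, -0.87, 1, 0.05, 0.73, 0.01, 0, 0, -0.87, 1, 0.05, 0.73, 0, 0.01, 0, -0.87, 1, 0.05, 0.73, 0, 0, 0, -0.88, 1, 0.05, 0.73, -0.01, 0, 0, -0.87, 1]
[0.06, 0.74, 0, 0, -0.01, -0.87, 1, 0.05, 0.73, 0, 0, 0, -0.88, 1, 0.05, 0.73, 0, 0, 0, -0.87, 1, 0.05, 0.73, 0, 0, 0, -0.87, 1, 0.05, 0.73, 0, -0.01, 0, -0.87, 1]
[0.06, 0.73, 0, 0, 0, -0.88, 1, 0.05, 0.73, 0, 0, 0, -0.87, 1]
(np.float64(0.5980036676949517), np.float64(-0.11141629667917806), 0.168, 0.18799999999999994)
```

Call:
servo_tool --motion '[0.02,0.44,0,0,0,-0.52,1,0.02,0.44,0,0,0,-0.52,1,0.02,0.44,0,0,0,-0.52,1,0.02,0.44,0,0,0,-0.52,1,0.02,0.44,0,0,0,-0.52,1]'

```text
t: 8.75
eef_pos: [0.4817, -0.063, 0.1682]
tool_rot: [-0.001, 0.958, 0.287, -0.001]
contact_force: [-5.1, -0.1, 10.9]
gripper_width: 0.273
grasp_force: 30.4
```

```bash
cat >> h.py <<'E'
A=np.array([.5765,-.0015])
def ang():
    r=pose()[1][:2]-A; print('rad',np.linalg.norm(r).round(4),'ang',round(float(np.arctan2(r[1],r[0])+np.pi-.19),3))
E
python3 -c "
from h import *
st();ang()"
```

```text
t 8.75 p [ 0.4817 -0.063   0.1682] yaw -0.989 tilt [-0.002  0.001 -1.   ] q [-0.45  0.41  0.55  2.14 -0.34  0.68 -0.65] F [-5.1 -0.1 10.9] w 0.27 30.4
rad 0.1129 ang 0.385
```

Call:
servo_tool --motion '[0.02,0.44,0,0,0,-0.52,1,0.02,0.44,0,0,0,-0.52,1,0.02,0.44,0,0,0,-0.52,1,0.02,0.44,0,0,0,-0.52,1,0.02,0.44,0,0,0,-0.52,1]'

```text
t: 9.38
eef_pos: [0.5121, -0.0948, 0.1682]
tool_rot: [-0.001, 0.884, 0.467, -0.001]
contact_force: [-6.5, -1.8, 12.1]
gripper_width: 0.277
grasp_force: 30.5
```

Call:
servo_tool --motion '[0.02,0.44,0,0,0,-0.52,1,0.02,0.44,0,0,0,-0.52,1,0.02,0.44,0,0,0,-0.52,1,0.02,0.44,0,0,0,-0.52,1,0.02,0.44,0,0,0,-0.52,1]'

```text
t: 10.0
eef_pos: [0.5523, -0.1125, 0.1682]
tool_rot: [-0.001, 0.777, 0.629, -0.001]
contact_force: [-6.9, -3.1, 10.7]
gripper_width: 0.278
grasp_force: 30.4
```

```bash
python3 -c "
from h import *
st();ang()
for k in (1,2,3,4,5): pass
o,p,R=pose();r=p[:2]-A;th=np.arctan2(r[1],r[0]);e=-np.pi+.19+1.571
plan([(A[0]+.112*np.cos(f),A[1]+.112*np.sin(f),.168,f+np.pi/2) for f in np.linspace(th,e,6)[1:]],1)"
```

```text
t 10.0 p [ 0.5523 -0.1125  0.1682] yaw -0.21 tilt [-0.003 -0.001 -1.   ] q [-0.17  0.48  0.34  1.96 -0.23  0.74  0.09] F [-6.9 -3.1 10.7] w 0.28 30.4
rad 0.1136 ang 1.166
[0.1, 0.45, 0.01, -0.02, 0.01, -0.51, 1, 0.01, 0.46, 0, 0, 0, -0.54, 1, 0.02, 0.45, 0, 0, 0, -0.54, 1, 0.02, 0.45, 0, 0, 0, -0.54, 1, 0.02, 0.46, 0, 0, 0, -0.54, 1]
```

Call:
servo_tool --motion '[0.06,0.45,0,0,0,-0.52,1,0.02,0.46,0,0,0,-0.54,1,0.02,0.45,0,0,0,-0.54,1,0.02,0.45,0,0,0,-0.54,1,0.02,0.46,0,0,0,-0.54,1]'

```text
t: 10.62
eef_pos: [0.5983, -0.1129, 0.1682]
tool_rot: [0.0, 0.636, 0.771, -0.001]
contact_force: [-7.6, -6.3, 9.6]
gripper_width: 0.273
grasp_force: 30.5
```

Call:
servo_tool --motion '[0,0,0,0,0,0,1,0,0,0,0,0,0,1]'

```text
t: 10.88
eef_pos: [0.598, -0.113, 0.1682]
tool_rot: [0.0, 0.638, 0.77, -0.001]
contact_force: [-3.0, -4.8, 6.6]
gripper_width: 0.27
grasp_force: 30.6
```

```bash
python3 -c "
from h import *
st();ang()"
```

```text
t 10.88 p [ 0.598  -0.113   0.1682] yaw 0.188 tilt [-0.001 -0.002 -1.   ] q [-0.09  0.53  0.23  1.84 -0.16  0.78  0.41] F [-3.  -4.8  6.6] w 0.27 30.6
rad 0.1135 ang 1.571
```

Call:
servo_tool --motion '[0,0,0,0,0,0,0.5,0,0,0,0,0,0,0.3,0,0,0,0,0,0,0.3]'

```text
t: 11.25
eef_pos: [0.5989, -0.1101, 0.1677]
tool_rot: [-0.0, 0.637, 0.771, 0.0]
contact_force: [-0.4, 0.2, 0.2]
gripper_width: 0.7
grasp_force: 0.0
```

Call:
servo_tool --motion '[0,0,-0.8,0,0,0,0,0,0,-0.8,0,0,0,0,0,0,-0.9,0,0,0,0,0,0,-0.9,0,0,0,0,0,0,-0.9,0,0,0,0]'

```text
t: 11.88
eef_pos: [0.5989, -0.1107, 0.2555]
tool_rot: [0.0, 0.637, 0.771, 0.0]
contact_force: [-0.0, 0.4, 0.9]
gripper_width: 0.997
grasp_force: 0.0
```

```bash
python3 -c "
from h import *
st();plan([(.488,-.0185,.255,.19)],0)"
```

```text
t 11.88 p [ 0.5989 -0.1107  0.2555] yaw 0.19 tilt [ 0.001  0.    -1.   ] q [-0.12  0.42  0.26  1.78 -0.13  0.95  0.39] F [-0.   0.4  0.9] w 1.0 0.0
[0.7, -0.57, 0, 0, 0, 0, 0, 0.7, -0.57, 0, 0, 0, 0, 0, 0.7, -0.57, 0, 0, 0, 0, 0, 0.7, -0.57, 0, 0, 0, 0, 0, 0.69, -0.57, 0.01, 0, 0, 0, 0]
[0.7, -0.58, 0, 0, 0, 0, 0, 0.69, -0.57, 0.01, 0, 0, 0, 0, 0.7, -0.58, 0, 0.01, 0, 0, 0]
```

Call:
servo_tool --motion '[0.7,-0.57,0,0,0,0,0,0.7,-0.57,0,0,0,0,0,0.7,-0.57,0,0,0,0,0,0.7,-0.57,0,0,0,0,0,0.7,-0.57,0,0,0,0,0]'

```text
t: 12.5
eef_pos: [0.5286, -0.0519, 0.2538]
tool_rot: [-0.0, 0.637, 0.771, -0.0]
contact_force: [0.4, -0.8, -0.4]
gripper_width: 1.0
grasp_force: 0.0
```

Call:
servo_tool --motion '[0.7,-0.57,0,0,0,0,0,0.7,-0.57,0,0,0,0,0,0.7,-0.57,0,0,0,0,0,0,0,0,0,0,0,0]'

```text
t: 13.0
eef_pos: [0.4872, -0.0169, 0.2539]
tool_rot: [-0.0, 0.636, 0.772, 0.0]
contact_force: [-0.5, 0.3, -0.2]
gripper_width: 0.999
grasp_force: 0.0
```

```bash
python3 -c "
from h import *
st();snap('wrist','w3.png')
for d in bot.boxes_of('wrist','valve')[:2]: print(d,ray('wrist',d['uv'],.14).round(4))
print(proj('wrist',[.488,-.0185,.15]),proj('wrist',[.5765,-.0015,.083]),proj('wrist',[.598,-.111,.148]))"
```

```text
t 13.0 p [ 0.4872 -0.0169  0.2539] yaw 0.192 tilt [-0.  0. -1.] q [-0.29  0.23  0.23  2.06 -0.07  0.86  0.17] F [-0.5  0.3 -0.2] w 1.0 0.0
{'uv': [254.7, 207.5], 'p': 0.96} [ 0.4871 -0.0138  0.14  ]
[254.81539681 218.84403082] [351.47985418 191.90981501] [366.3689261  346.32816422]
```

View pics/w3.png

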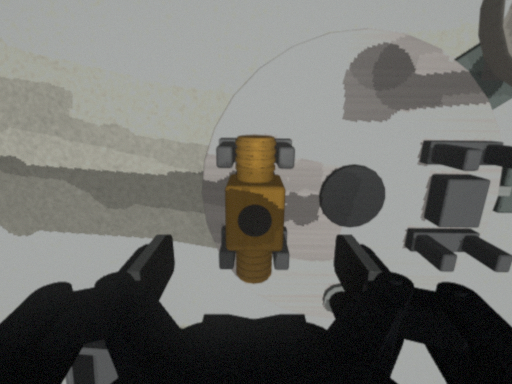

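The brass valve is seated at (255,220), aligned with the tool and centred between the fingers. The hub is at (352,196). I'll descend and grip.

Call:
servo_tool --motion '[-0.06,0,0.8,0,0,0,0,0,0,0.8,0,0,0,0,0,0,0.8,0,0,0,0,0,0,0.8,0,0,0,0,0,0,0.65,0,0,0,0]'

```text
t: 13.72
eef_pos: [0.4881, -0.0192, 0.1755]
tool_rot: [-0.0, 0.637, 0.771, -0.0]
contact_force: [-0.5, 0.7, 0.2]
gripper_width: 1.002
grasp_force: 0.0
```

Call:
servo_tool --motion '[0,0,0,0,0,0,0.4,0,0,0,0,0,0,0.6,0,0,0,0,0,0,1,0,0,0,0,0,0,1,0,0,0,0,0,0,1]' --grip_force 60

```text
t: 14.35
eef_pos: [0.4886, -0.0192, 0.1775]
tool_rot: [0.0, 0.637, 0.771, 0.0]
contact_force: [-1.5, -0.7, 5.0]
gripper_width: 0.486
grasp_force: 62.4
```

```bash
python3 -c "
from h import *
st()"
```

```text
t 14.35 p [ 0.4886 -0.0192  0.1775] yaw 0.19 tilt [ 0.001  0.    -1.   ] q [-0.26  0.35  0.21  2.12 -0.11  0.68  0.21] F [-1.5 -0.7  5. ] w 0.49 62.4
```

Call:
servo_tool --motion '[0,0,-0.4,0,0,0,1,0,0,-0.6,0,0,0,1,0,0,-0.8,0,0,0,1,0,0,-0.9,0,0,0,1,0,0,-0.9,0,0,0,1]'

```text
t: 14.98
eef_pos: [0.4883, -0.0192, 0.2503]
tool_rot: [0.0, 0.637, 0.771, 0.0]
contact_force: [-0.3, 1.0, -5.2]
gripper_width: 0.479
grasp_force: 61.8
```

```bash
python3 -c "
from h import *
st();plan([(.43,-.357,.245,.09)],1)"
```

```text
t 14.97 p [ 0.4883 -0.0192  0.2503] yaw 0.19 tilt [ 0.  0. -1.] q [-0.29  0.24  0.23  2.06 -0.07  0.85  0.17] F [-0.3  1.  -5.2] w 0.48 61.8
[-0.89, -0.34, 0.01, 0, 0, 0.04, 1, -0.89, -0.33, 0.01, 0, 0, 0.04, 1, -0.9, -0.33, 0.02, 0, 0, 0.04, 1, -0.9, -0.32, 0.01, 0, 0, 0.04, 1, -0.9, -0.31, 0.02, 0, 0, 0.04, 1]
[-0.9, -0.31, 0.01, 0, 0, 0.04, 1, -0.9, -0.3, 0.02, 0, 0, 0.04, 1, -0.9, -0.3, 0.01, 0, 0, 0.04, 1, -0.91, -0.29, 0.02, 0, 0, 0.03, 1, -0.91, -0.29, 0.01, 0, 0, 0.04, 1]
[-0.91, -0.28, 0.02, 0, 0, 0.03, 1, -0.91, -0.28, 0.01, 0, 0, 0.04, 1, -0.91, -0.27, 0.02, 0, 0, 0.03, 1, -0.91, -0.27, 0.01, 0, 0, 0.04, 1, -0.92, -0.27, 0.02, 0, 0, 0.03, 1]
[-0.91, -0.26, 0.01, 0, 0, 0.04, 1, -0.92, -0.26, 0.02, 0, 0, 0.03, 1, -0.92, -0.25, 0.01, 0, 0, 0.04, 1]
```

Call:
servo_tool --motion '[-0.5,-0.2,0,0,0,0.04,1,-0.9,-0.33,0,0,0,0.04,1,-0.9,-0.33,0,0,0,0.04,1,-0.9,-0.32,0,0,0,0.04,1,-0.9,-0.31,0,0,0,0.04,1]'

```text
t: 15.6
eef_pos: [0.4728, -0.107, 0.2485]
tool_rot: [-0.0, 0.649, 0.761, -0.0]
contact_force: [1.0, -0.3, -5.9]
gripper_width: 0.482
grasp_force: 62.1
```

Call:
servo_tool --motion '[-0.9,-0.31,0,0,0,0.04,1,-0.9,-0.3,0,0,0,0.04,1,-0.9,-0.3,0,0,0,0.04,1,-0.9,-0.29,0,0,0,0.04,1,-0.9,-0.29,0,0,0,0.04,1]'

```text
t: 16.23
eef_pos: [0.4565, -0.2002, 0.2485]
tool_rot: [-0.0, 0.66, 0.751, -0.0]
contact_force: [1.0, -0.7, -6.4]
gripper_width: 0.489
grasp_force: 62.1
```

Call:
servo_tool --motion '[-0.9,-0.28,0,0,0,0.04,1,-0.9,-0.28,0,0,0,0.04,1,-0.9,-0.27,0,0,0,0.04,1,-0.9,-0.27,0,0,0,0.04,1,-0.9,-0.27,0,0,0,0.04,1]'

```text
t: 16.85
eef_pos: [0.4404, -0.2923, 0.2488]
tool_rot: [-0.0, 0.671, 0.741, -0.0]
contact_force: [-0.3, 1.0, -5.4]
gripper_width: 0.48
grasp_force: 62.1
```

Call:
servo_tool --motion '[-0.9,-0.26,0,0,0,0.04,1,-0.9,-0.26,0,0,0,0.04,1,-0.9,-0.25,0,0,0,0.04,1,-0.5,-0.15,0,0,0,0,1,0,0,0,0,0,0,1]'

```text
t: 17.48
eef_pos: [0.4278, -0.3574, 0.2488]
tool_rot: [-0.0, 0.678, 0.735, -0.0]
contact_force: [-0.2, -0.6, -6.9]
gripper_width: 0.486
grasp_force: 62.0
```

```bash
python3 -c "
from h import *
st();snap('wrist','w4.png')
for d in bot.boxes_of('wrist','tray_in')[:2]: print(d,ray('wrist',d['uv'],.006).round(4))"
```

```text
t 17.48 p [ 0.4278 -0.3574  0.2488] yaw 0.081 tilt [-0. -0. -1.] q [ 0.26  0.36  0.4   1.92 -0.18  0.9   0.83] F [-0.2 -0.6 -6.9] w 0.49 62.0
{'uv': [272.5, 142.0], 'p': 0.93} [ 0.4453 -0.3159  0.006 ]
```

View pics/w4.png

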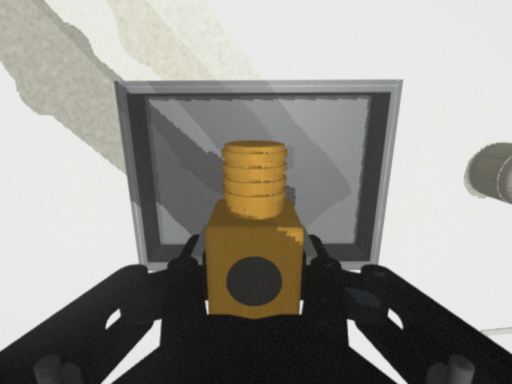

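The tray is in line with the tool: rims at rows 80 and 268, sides at columns 118 and 402. I'll check that it is centred.

```bash
python3 -c "
from h import *
c=[ray('wrist',u,.05) for u in((117,81),(403,80),(380,268),(140,268))]
print(np.round(c,3),np.mean(c,0))
plan([(*np.mean(c,0)[:2].round(3),.21,.085)],1)"
```

```text
[[ 0.293 -0.268  0.05 ]
 [ 0.557 -0.245  0.05 ]
 [ 0.577 -0.441  0.05 ]
 [ 0.307 -0.464  0.05 ]] [ 0.43331537 -0.354558    0.05      ]
[0.01, 0.12, 0.97, 0, 0, -0.01, 1, 0.01, 0.11, 0.97, 0, -0.01, -0.01, 1]
```

Call:
servo_tool --motion '[0,0.2,0.7,0,0,0,1,0,0,0.9,0,0,0,1,0,0,0.9,0,0,0,1,0,0,0.9,0,0,0,1,0,0,0.9,0,0,0,1]'

```text
t: 18.2
eef_pos: [0.432, -0.3562, 0.1614]
tool_rot: [-0.0, 0.678, 0.735, -0.0]
contact_force: [-0.6, 0.2, -6.2]
gripper_width: 0.486
grasp_force: 62.1
```

Call:
servo_tool --motion '[0,0,0.9,0,0,0,1,0,0,0.9,0,0,0,1,0,0,0.8,0,0,0,1,0,0,0.6,0,0,0,1,0,0,0.4,0,0,0,1]'

```text
t: 18.82
eef_pos: [0.4321, -0.3562, 0.0901]
tool_rot: [-0.0, 0.678, 0.735, -0.0]
contact_force: [-0.1, 0.9, -8.0]
gripper_width: 0.484
grasp_force: 62.0
```

Call:
servo_tool --motion '[0,0,0.1,0,0,0,1,0,0,0.1,0,0,0,1,0,0,0,0,0,0,1]'

```text
t: 19.2
eef_pos: [0.4324, -0.3563, 0.0872]
tool_rot: [0.0, 0.678, 0.735, 0.0]
contact_force: [0.1, -0.4, -6.1]
gripper_width: 0.487
grasp_force: 61.9
```

```bash
python3 -c "
from h import *
st()"
```

```text
t 19.2 p [ 0.4324 -0.3563  0.0872] yaw 0.082 tilt [ 0.001 -0.    -1.   ] q [ 0.35  0.61  0.29  2.   -0.31  0.58  0.94] F [ 0.1 -0.4 -6.1] w 0.49 61.9
```

Still about 8 mm up, with no contact yet.

Call:
servo_tool --motion '[0,0,0.1,0,0,0,1,0,0,0.1,0,0,0,1,0,0,0.1,0,0,0,1,0,0,0,0,0,0,1]'

```text
t: 19.7
eef_pos: [0.4321, -0.3561, 0.0807]
tool_rot: [-0.0, 0.678, 0.735, -0.0]
contact_force: [-0.2, -0.7, -6.2]
gripper_width: 0.488
grasp_force: 61.9
```

Call:
servo_tool --motion '[0,0,0.05,0,0,0,1,0,0,0,0,0,0,1]'

```text
t: 19.95
eef_pos: [0.4322, -0.3562, 0.0798]
tool_rot: [-0.0, 0.678, 0.735, -0.0]
contact_force: [-0.2, 0.2, -5.4]
gripper_width: 0.488
grasp_force: 61.9
```

Call:
servo_tool --motion '[0,0,0.05,0,0,0,1,0,0,0,0,0,0,1]'

```text
t: 20.2
eef_pos: [0.4322, -0.3563, 0.0796]
tool_rot: [0.0, 0.678, 0.735, 0.0]
contact_force: [-2.1, 2.7, 6.1]
gripper_width: 0.482
grasp_force: 62.9
```

Call:
servo_tool --motion '[0,0,0.05,0,0,0,1,0,0,0,0,0,0,1]'

```text
t: 20.45
eef_pos: [0.4322, -0.3563, 0.0795]
tool_rot: [0.0, 0.678, 0.735, 0.0]
contact_force: [-4.9, 4.7, 18.5]
gripper_width: 0.485
grasp_force: 64.7
```

Contact with the floor. I'll back off slightly, release and lift.

Call:
servo_tool --motion '[0,0,-0.08,0,0,0,1,0,0,0,0,0,0,0.4,0,0,0,0,0,0,0.2,0,0,0,0,0,0,0.1,0,0,0,0,0,0,0.1]'

```text
t: 21.08
eef_pos: [0.4323, -0.3563, 0.0795]
tool_rot: [0.0, 0.678, 0.735, -0.0]
contact_force: [-0.1, 0.4, -0.4]
gripper_width: 0.903
grasp_force: 0.0
```

Call:
servo_tool --motion '[0,0,-0.4,0,0,0,0.1,0,0,-0.8,0,0,0,0.1,0,0,-0.9,0,0,0,0.1,0,0,-0.9,0,0,0,0,0,0,-0.9,0,0,0,0]'

```text
t: 21.7
eef_pos: [0.4323, -0.3563, 0.1592]
tool_rot: [0.0, 0.678, 0.736, 0.0]
contact_force: [0.3, -0.1, -0.2]
gripper_width: 1.0
grasp_force: 0.0
```

Call:
servo_tool --motion '[0,0,-0.9,0,0,0,0,0,0,-0.9,0,0,0,0,0,0,-0.9,0,0,0,0,0,0,-0.9,0,0,0,0,0,0,0,0,0,0,0]'

```text
t: 22.32
eef_pos: [0.4328, -0.3567, 0.2311]
tool_rot: [0.001, 0.678, 0.735, 0.0]
contact_force: [0.2, -0.8, -0.2]
gripper_width: 1.002
grasp_force: 0.0
```

```bash
python3 -c "
from h import *
st();snap('side','s5.png',(170,110,430,350),2.4);snap('wrist','w5.png')
cv2.imwrite('pics/fin.png',np.hstack([cv2.resize(cv2.imread('pics/'+f),(400,330)) for f in('s5.png','w5.png')]))"
```

```text
t 22.32 p [ 0.4328 -0.3567  0.2311] yaw 0.082 tilt [ 0.003 -0.001 -1.   ] q [ 0.26  0.39  0.4   1.93 -0.2   0.86  0.85] F [ 0.2 -0.8 -0.2] w 1.0 0.0
```

View pics/fin.png

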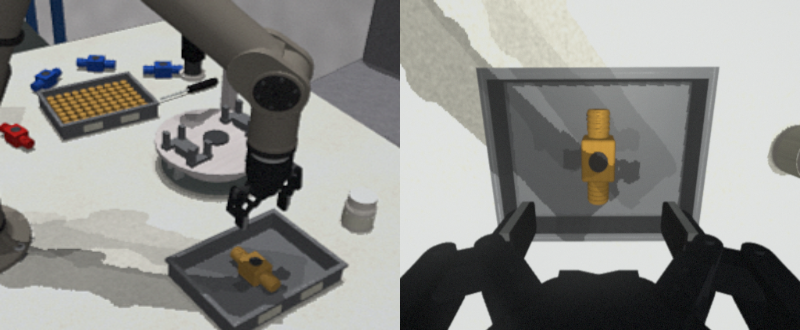

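The valve lies flat in the middle of the tray, seen at (598,160) in the right view. The table is a quarter turn on, the jar and driver are in place, and the robot is clear. I'll hand in.

```bash
python3 -c "
from station import bot
print(bot.hand_in())"
```

```text
the job is handed in; nothing more can be done
None
```

I handed the job in at about 22 s: the table turned a quarter turn anticlockwise to its next detent (1.571 rad by the gripper's position), the brass valve body lies flat in the empty tray, and the jar and screwdriver look undisturbed; no verdict came back.

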